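# Level the desk riser with its foot key, holding the spirit level down

## Task

The desk riser is low at its foot end. Take the T-handled key out of its wooden block, put its square end through the eyelet of the spirit level into the square socket of the riser's levelling foot, press the level down flat on the shelf with the key's shoulder, then turn the foot clockwise until the bubble is centred between the two lines. Finish while still gripping the key and pressing the level flat, with the bubble centred, and leave the mug, the paperweight and the picture frame where they stand.

Things in the scene. Friction and masses are not known exactly. Their poses are not given: they have to be found in the camera images.
- key: T-handled steel key, 88 mm tall, about 0.2 kg, standing in the block. Origin: centre of the shank's lower end, z up. From below: square shank 10 x 10 mm, 30 mm long, sides along the key's x and y (last 4 mm stepped to 6 mm); shoulder 30 mm in diameter from 30 to 38 mm; stem 12 mm in diameter; black handle bar 64 mm along x, 16 mm along y, from 68 to 88 mm up.
- key_handle (a point): Centre of the key's handle bar, 78 mm above the shank's lower end; same axes as the key.
- key_tip (a point): Centre of the lower end of the key's shank; same axes as the key.
- block: Fixed light wooden block, 70 x 70 mm, 45 mm high, origin at the centre of its underside. A 17 mm round hole in its top, 36 mm deep, holds the key: its shoulder rests on the top, its shank reaches 30 mm down.
- socket (a point): Centre of the mouth of the square socket in the foot's head, flush with the shelf's top, about 110 mm above the desk. Its x and y lie along the socket's sides and turn with the foot; z is the foot's axis, up. Socket 11.2 mm square, 26 mm deep: the shank fits four ways, with about 0.1 rad of play.
- foot: The riser's levelling foot, a steel screw with a 32 mm square head; same origin and axes as socket. Turned clockwise seen from above it raises this end of the riser by about 2.2 mm per rad. Friction about 0.06 N m; it stays where it is left. At the start it is 0.6 to 1.25 rad short of level; it can turn 0.7 rad beyond level.
- eyelet (a point): Centre of the top of the eyelet, an 18 mm round hole in the 8 mm thick, 36 mm wide end tongue of the aluminium spirit level, coaxial with the socket below. y points along the level to the vial. The level's body (32 mm wide, 16 mm high, up to 31 mm at the vial) runs from 28 to 220 mm along +y.
- riser: Dark wooden desk riser; it pivots on its far leg. Origin on the desk at that leg, 360 mm from the foot; y points from the foot to the leg, x across. Board 200 mm wide, top about 110 mm above the desk, from 55 mm beyond the foot (-y) to 20 mm past the leg. Two books (40 mm high) lie on it 0 to 105 mm on the foot's side of the leg.
- level (a joint): How far the spirit level is pressed down, in m: 0 when it floats 3 mm above the shelf on its sprung feet, 0.003 when flat on the shelf. It takes about 3 N to start and 6 N to press it flat, against a rigid stop; it springs up when let go (the key's weight does not keep it down).
- bubble (a joint): Place of the white bubble along the vial, in m: 0 is centred between the two black lines (24 mm apart; bubble about 19 mm long), positive is away from the foot. It starts at +0.010 to +0.020 and moves 16 mm towards the foot per rad of clockwise turn of the foot. The vial's middle is 124 mm from the eyelet along the level.
- mug: White mug, 80 mm wide, 95 mm high, a bystander; origin at the centre of its underside.
- paperweight: Brass paperweight, 60 mm wide, 52 mm high, a bystander; origin at the centre of its underside.
- frame: Standing wooden picture frame, 110 mm wide, 137 mm high, a bystander; origin at the centre of its underside.
Things that resemble listed ones, but are neither listed nor needed, are in the scene too. There is more than one size of the key; the one meant has the size given above.

How it is judged:
On the way, in this order (a step that is already met when the one before it is completed fails the run):
1. the key's shank goes through the eyelet into the foot's socket (z of key_tip in the frame of socket below -0.012 m and horizontal distance between key_tip and socket below 0.004 m), for 0.1 s.
2. the key's shoulder presses the spirit level flat on the shelf (all of step 1 and value of joint level above 0.002 m and contact force between key and level above 1.5 N), for 0.2 s.
3. the foot is turned until the bubble is centred, the level still pressed (all of step 2 and value of joint bubble between -0.003 and 0.003 m), for 0.2 s.
At the end, for the whole second after the job is handed in: The gripper holds the key (over 2 N) with its shank at least 12 mm deep in the socket and within 4 mm of its axis; the key presses the level (over 1.5 N) to within 1 mm of flat; the bubble stays within 3 mm of the centre; mug, paperweight and frame are within 30 mm of where they stood (all of step 3 and contact force between the fingers and key above 2 N and distance of each of mug, paperweight, frame from where it was at the start of the episode below 0.03 m); the arm keeps its last pose, push and grip.
It fails at once if the mug is pushed away or knocked over (distance of mug from where it was at the start of the episode above 0.03 m or angle between mug's own z axis and vertical above 0.4 rad).
It fails at once if the paperweight is pushed away or knocked over (distance of paperweight from where it was at the start of the episode above 0.03 m or angle between paperweight's own z axis and vertical above 0.4 rad).
It fails at once if the frame is pushed away or knocked over (distance of frame from where it was at the start of the episode above 0.03 m or angle between frame's own z axis and vertical above 0.4 rad).
It also fails if it takes over 45 s, if anything falls off the work surface, if the arm or the gripper's body presses on something with over 40 N, if the wrist force passes 120 N, or if a joint passes its speed limit or range.

## Robot

A 7-joint arm with a two-finger parallel gripper is mounted at the origin on the work surface. World frame = base frame: x ahead of the robot, y to its left, z up, the work surface at z = 0. Lengths are in m, angles in rad, forces in N, time in s.
With the tool pointing down it reaches from about 0.4 to 0.85 m from the base axis. Payload 10.4 kg.
Tool frame: the origin (TCP) lies at the very end of the fingers, on their centre line; the grasp point (between the pads) lies 19 mm behind it; z points along the fingers, y is the line along which they close (so a half turn about z gives the same grasp; the last joint's range is limited). The gripper opens to 85 mm and grips with 20 to 120 N. Pads are 22 mm wide; open, the fingers measure 114 mm over their backs; the gripper's body (76 mm by 85 mm) begins 54 mm behind the grasp point. The pads swing forward as they close: fully open they stand 13 mm farther back than shut.
Start: joints at [1.206, 0.332, -0.065, 1.46, 0.022, 1.35, -0.088], TCP at [0.21, -0.589, 0.231] pointing down, gripper open.
Joint ranges: [-2.6, 2.6], [-0.5, 2.12], [-1.47, 1.34], [0.16, 2.42], [-1.27, 4.41], [0.06, 2.06], [-2.6, 2.6]. Speed limits (rad/s): [2.22, 2.22, 2.79, 2.79, 3.14, 3.14, 3.14].

## Interface

Orientations are given as a unit quaternion [x, y, z, w].
In Python, from workcell import * gives the robot as it stands.
- The arm moves only by the tool step_arm, never from a script. Its argument "commands" is one flat list of numbers, 7 for each row, row after row: the finger opening in mm, from 0 to 85.4, then the shift along the world's x, y, z as a fraction of full scale, then the turn, a rotation vector about the world's x, y, z as a fraction of full scale. A call has exactly 10 rows; each row is the pose to reach, as a shift and turn from the pose commanded when the call began, turning the shorter way round; what a row does not reach only later rows make up. Full scale, the value 1, is 0.6 m for a shift and pi rad for a turn. A row lasts 1/8 s, in which the tool goes at most 62.5 mm and 10.7 degrees, less where a joint would pass 70% of its speed; a pose out of reach is approached as far as the arm can. A call with a number of a shift or a turn outside -1 to 1 is refused whole. A call with a gripper value outside its range is refused whole. The fingers move at their own pace and stop on an object; "squeeze" is the grip in N (left out, the last holds). Time passes only in rows, so rows that repeat a pose let the fingers close, or fill a call up. It gives the time, the measured TCP pose, the force, the opening and the grip force at its end, in the units of the state.
- get_obs(): the state, without advancing time (a new reading comes with each control period).
- camera(name): name is "scene" or "top"; returns the picture (384x512x3 uint8, red, green, blue); there is no depth.
- camera_params(name): a dict with "mtx" (3x3 intrinsics, pixels), "dist" ([k1, k2, p1, p2, k3] as OpenCV has them; the pictures are not rectified), "extrinsics" (4x4, takes a point from world to camera coordinates). Camera axes: x right, y down, z forward; pixel columns grow to the right and rows downward; lengths in m; the calibration is good to about 2 mm. A picture is of the moment at which its call begins. camera_params takes no time and is no camera call.
- hand_in(): hands the job in; it is judged then, once.
The state is a dict: "clock": time; "joint_pos": joint angles; "joint_velocities": joint speeds; "tau": joint torques, N m; "position": TCP position; "ee_rot": TCP orientation; "ft_force": force on the tool from outside, world axes, zero at the start; "torque": the same for the moment, N m; "grip_width": opening from 0.0 (shut) to 1.0 (fully open); "grasp_force": force on a finger pad.
Only numpy, scipy, OpenCV 4.12 (cv2) and the standard library are available. Lean on these libraries where they do the work, as an engineer would, in place of code of your own. Each camera call takes 0.05 s, during which the arm holds its last target. There are 200 camera calls.

## Working session

There is one attempt and no reset: what is moved stays moved. The work goes in short steps, Python scripts to look and compute and a tool call to move; the robot and the scene stay as the last step left them, time stands still between calls to the robot, and variables do not carry over. Pictures are saved under pics/ and viewed, at most 10 in all, crops included, and the job is handed in when it is done.

Besides the shell and the picture viewer there is one more tool, called after "Call:" by a JSON object that holds its "fn" and its "kwargs", one argument or row to a line. step_arm: Moves the arm, as the interface text tells. Its arguments: {"type":"object","properties":{"commands":{"type":"array","items":{"type":"number"}},"squeeze":{"type":"number"}},"required":["commands"]}

```bash
mkdir -p pics; ls; python3 - <<'E'
from workcell import *
import cv2
for n in ("scene","top"):
    im=camera(n); cv2.imwrite(f"pics/{n}0.png",im[:,:,::-1])
    p=camera_params(n); print(n,p["mtx"],p["dist"],p["extrinsics"])
print(get_obs())
E
```

```text
pics
scene [[353.84438297   0.         253.22265814]
 [  0.         353.84438297 191.78099148]
 [  0.           0.           1.        ]] [0.02073713 0.         0.         0.         0.        ] [[ 0.58666612  0.80959716  0.01937254 -0.31225594]
 [ 0.47243615 -0.32272073 -0.82015573 -0.17717171]
 [-0.65774383  0.49030987 -0.57181229  1.63795925]
 [ 0.          0.          0.          1.        ]]
top [[418.6641949    0.         255.11568129]
 [  0.         418.6641949  195.37350079]
 [  0.           0.           1.        ]] [0.03238796 0.         0.         0.         0.        ] [[ 1.43628552e-02 -9.99895573e-01  1.59730982e-03 -5.99915892e-02]
 [-9.86898804e-01 -1.44328693e-02 -1.60693632e-01  5.56236720e-01]
 [ 1.60699905e-01  7.31636214e-04 -9.87003042e-01  1.08129319e+00]
 [ 0.00000000e+00  0.00000000e+00  0.00000000e+00  1.00000000e+00]]
{'clock': 0.1, 'joint_pos': array([ 1.20642759,  0.33279848, -0.06466218,  1.46085428,  0.02160801,
        1.34989875, -0.08849673]), 'joint_velocities': array([-4.93069196e-04, -2.01634542e-03, -4.15527961e-04, -4.47095783e-03,
       -3.00650447e-05,  9.98660992e-04, -4.54463746e-04]), 'tau': array([ 1.67738974e-03, -6.26748419e+01,  4.94530855e-02, -3.92437077e+01,
        1.62657921e-02,  6.98138014e-03, -1.25354363e-04]), 'position': array([ 0.20933289, -0.58854755,  0.23060323]), 'ee_rot': array([ 9.85435549e-01,  1.70048169e-01, -1.45348337e-04, -6.14829550e-04]), 'ft_force': array([ 0.34986429, -0.78338063, -0.3073935 ]), 'torque': array([ 0.02960133, -0.01997597, -0.00408943]), 'grasp_force': 0.0, 'grip_width': 0.9984506284901766}
```

View pics/scene0.png

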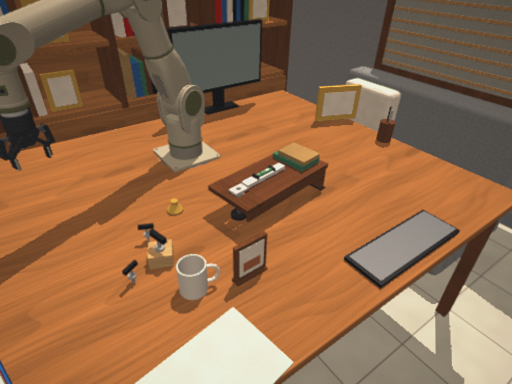

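View pics/top0.png

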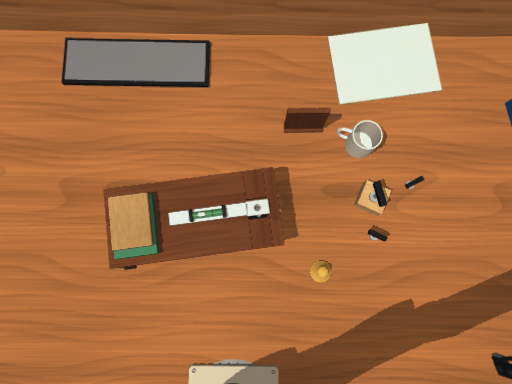

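The scene shows three T-handled keys: one in the block at scene (157,240) / top (380,193), and two on the desk at scene (146,230) / top (377,234) and scene (130,268) / top (415,182). The one standing in the block fits the description; I'll check it enlarged, together with the eyelet.

```bash
python3 - <<'E'
import cv2, numpy as np
s=cv2.imread("pics/scene0.png"); t=cv2.imread("pics/top0.png")
f=lambda im,x,y,w,h,W,H: cv2.resize(im[y:y+h,x:x+w],(W,H),interpolation=cv2.INTER_CUBIC)
a=f(s,110,210,80,80,400,300*80//60) if 0 else f(s,110,210,80,60,400,300)
b=f(t,340,160,100,75,400,300)
c=f(t,215,180,80,60,400,300); d=f(t,160,190,80,60,400,300)
cv2.imwrite("pics/crop1.png",np.vstack([np.hstack([a,b]),np.hstack([c,d])]))
E
```

```text
(no output)
```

View pics/crop1.png

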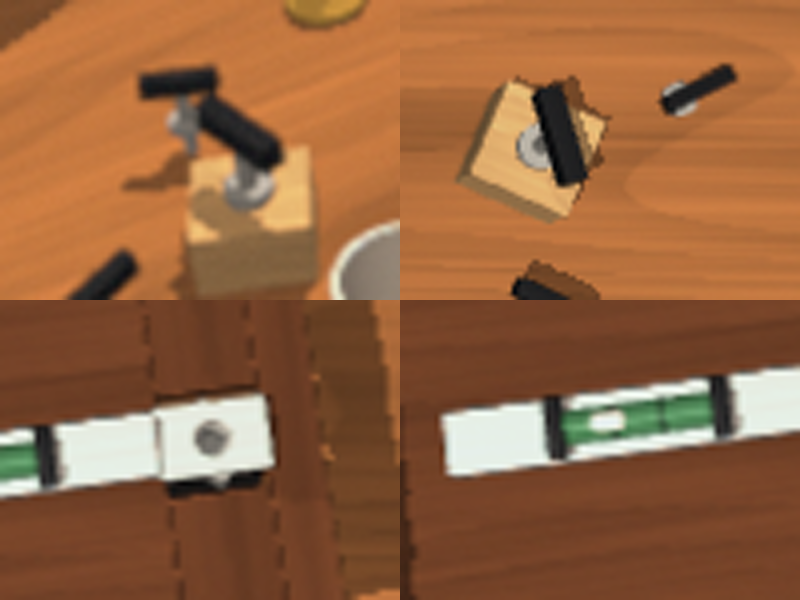

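The crop confirms it: the key in the block (top 380,193) has the largest handle, about 64 mm; the other two on the desk are smaller and thinner. The eyelet is at about top (257,208), and the bubble at about (201,214) is well to the far side. Next come the fits and an enlarged view of the eyelet.

```bash
cat > h.py <<'E'
import cv2, numpy as np, json
from scipy.optimize import minimize, least_squares
from workcell import *
P={n:camera_params(n) for n in("scene","top")}
def proj(n,X):
    p=P[n];E=p["extrinsics"];r=cv2.Rodrigues(E[:3,:3])[0]
    return cv2.projectPoints(np.atleast_2d(np.asarray(X,float)),r,E[:3,3],p["mtx"],p["dist"])[0][:,0]
def ray(n,uv):
    p=P[n];E=p["extrinsics"];q=cv2.undistortPoints(np.array([[uv]],float),p["mtx"],p["dist"])[0,0]
    R=E[:3,:3];return -R.T@E[:3,3],R.T@np.array([q[0],q[1],1])
def at_z(n,uv,z):
    c,d=ray(n,uv);return c+d*(z-c[2])/d[2]
def tri(us,ut):
    f=lambda X:np.r_[proj("scene",X)[0]-us,proj("top",X)[0]-ut]
    s=least_squares(f,at_z("top",ut,.1));return s.x,s.fun
E
python3 - <<'E'
from h import *
S=4
ims={n:cv2.imread(f"pics/{n}0.png") for n in("scene","top")}
box={"scene":(140,222,40,40),"top":(365,172,35,40)}
def boxpts(x,y,yaw,z0=.083,z1=.103,l=.032,w=.008):
    c,s=np.cos(yaw),np.sin(yaw)
    return [[x+c*a-s*b,y+s*a+c*b,z] for a in(-l,l) for b in(-w,w) for z in(z0,z1)]
M={}
for n,(x,y,w,h) in box.items():
    g=cv2.resize(ims[n][y:y+h,x:x+w].max(2),None,fx=S,fy=S,interpolation=cv2.INTER_CUBIC)
    m=(g<70).astype(np.uint8); k,l,st,_=cv2.connectedComponentsWithStats(m)
    c=proj(n,at_z("top",(380,193.5),.093))[0]
    cx,cy=int((c[0]-x+.5)*S),int((c[1]-y+.5)*S); print(n,c,l[cy,cx],st[l[cy,cx]])
    M[n]=(l==l[cy,cx]).astype(np.uint8)
def cost(v):
    r=0
    for n,(x,y,w,h) in box.items():
        q=(proj(n,boxpts(*v))-[x,y]+.5)*S-.5
        m=np.zeros_like(M[n]);cv2.fillConvexPoly(m,np.round(cv2.convexHull(q.astype(np.float32))*16).astype(int),1,shift=4)
        r+=(m!=M[n]).sum()/M[n].sum()
    return r
x0=at_z("top",(380,193.5),.093);best=None
for yaw in np.linspace(0,np.pi,13):
    s=minimize(cost,[x0[0],x0[1],yaw],method="Nelder-Mead",options=dict(initial_simplex=[[x0[0],x0[1],yaw],[x0[0]+.008,x0[1],yaw],[x0[0],x0[1]+.008,yaw],[x0[0],x0[1],yaw+.3]]))
    if best is None or s.fun<best.fun:best=s
print("handle",best.x,best.fun)
# level rough points
for nm,uv,z in[("eyelet",(257,207.5),.119),("paperweight",(321,271),.04),("vialend",(170,218),.13)]:
    print(nm,at_z("top",uv,z),proj("scene",at_z("top",uv,z)))
e=proj("scene",at_z("top",(257,207.5),.119))[0].astype(int)
f=lambda im,x,y,w,h: cv2.resize(im[y:y+h,x:x+w],(400,300),interpolation=cv2.INTER_NEAREST)
a=f(ims["top"],241,196,32,24);b=f(ims["scene"],e[0]-16,e[1]-12,32,24);c=f(ims["top"],186,202,40,30);v=proj("scene",at_z("top",(206,213),.14))[0].astype(int);d=f(ims["scene"],v[0]-20,v[1]-15,40,30)
print(e,v);cv2.imwrite("pics/crop2.png",np.vstack([np.hstack([a,b]),np.hstack([c,d])]))
E
```

```text
scene [155.74117392 236.63067597] 1 [   0    8  105   81 2776]
top [380.  193.5] 1 [  33   36   54  102 3085]
handle [ 0.5591838  -0.37097213  0.1927832 ] 0.8037114839396728
eyelet [ 0.51436805 -0.05712943  0.119     ] [[237.21690973 187.86267232]]
paperweight [ 0.35957178 -0.22748213  0.04      ] [[173.63039631 201.09326186]]
vialend [0.48379484 0.15645546 0.13      ] [[280.19475405 163.47928465]]
[237 187] [263 169]
```

View pics/crop2.png

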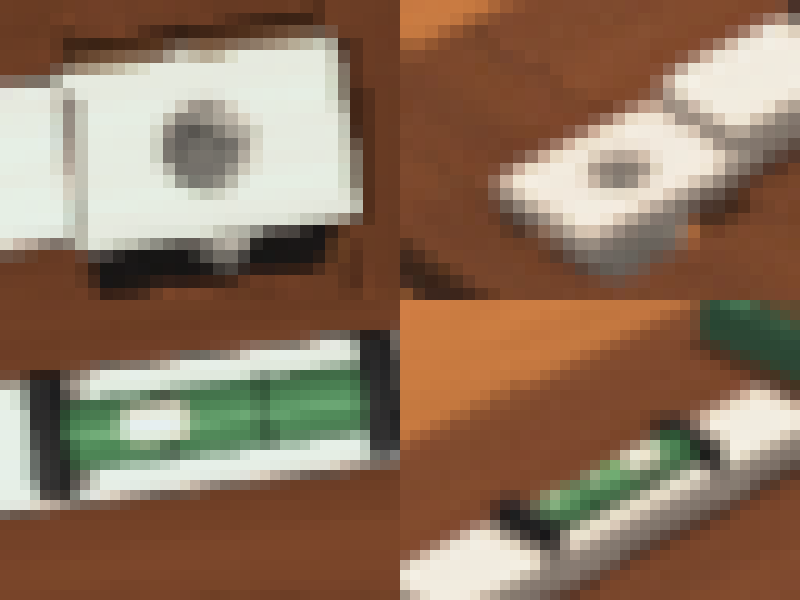

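```bash
python3 - <<'E'
from h import *
S=4
ims={n:cv2.imread(f"pics/{n}0.png") for n in("scene","top")}
# handle fit, scene box split off from the small key by colour-connected component after opening
def boxpts(x,y,yaw,z0=.083,z1=.103,l=.032,w=.008):
    c,s=np.cos(yaw),np.sin(yaw)
    return [[x+c*a-s*b,y+s*a+c*b,z] for a in(-l,l) for b in(-w,w) for z in(z0,z1)]
box={"scene":(149,226,24,24),"top":(368,175,28,36)};G={}
for n,(x,y,w,h) in box.items():
    g=cv2.resize(ims[n][y:y+h,x:x+w].max(2),None,fx=S,fy=S,interpolation=cv2.INTER_CUBIC)
    G[n]=(g<65).astype(np.uint8)
def cost(v,names=("scene","top")):
    r=0
    for n in names:
        x,y,w,h=box[n]
        q=(proj(n,boxpts(*v))-[x,y]+.5)*S-.5
        m=np.zeros_like(G[n]);cv2.fillConvexPoly(m,np.round(cv2.convexHull(q.astype(np.float32))*16).astype(int),1,shift=4)
        r+=(m!=G[n]).sum()/G[n].sum()
    return r
x0=at_z("top",(380,193.5),.093)
for nm in (("top",),("scene",),("scene","top")):
    best=None
    for yaw in np.linspace(0,np.pi,13):
        s=minimize(cost,[0,0,0],args=(nm,),method="Nelder-Mead",options=dict(initial_simplex=[[x0[0],x0[1],yaw],[x0[0]+.008,x0[1],yaw],[x0[0],x0[1]+.008,yaw],[x0[0],x0[1],yaw+.3]])) if 0 else minimize(cost,[x0[0],x0[1],yaw],args=(nm,),method="Nelder-Mead",options=dict(initial_simplex=[[x0[0],x0[1],yaw],[x0[0]+.008,x0[1],yaw],[x0[0],x0[1]+.008,yaw],[x0[0],x0[1],yaw+.3]]))
        if best is None or s.fun<best.fun:best=s
    print(nm,best.x,best.fun)
print("eyelet",tri((238.3,187.9),(257.1,207.2)))
for z in(.117,.119,.121):print(z,at_z("top",(257.1,207.2),z))
for uv in[(258.9,216.8),(255.2,199.9)]:print("corner",at_z("top",uv,.108))
print("corner3",tri((238.1,196.8),(258.9,216.8)))
# level axis: tongue edges
L=[at_z("top",u,z) for u,z in[((170.0,217.8),.125)]];print(L)
for nm,(u,v) in {"bub":(186+155/10-.5,202+123/10-.5),"l1":(186+265/10-.5,202+105/10-.5),"l2":(186+172/10-.5,202+122/10-.5)}.items():
    print(nm,at_z("top",(u,v),.137))
E
```

```text
('top',) [ 0.55981869 -0.37110767  0.21236826] 0.20507748104187273
('scene',) [ 0.55160862 -0.36833772  0.17343712] 0.4155712841253792
('scene', 'top') [ 0.55846691 -0.3708538   0.2156025 ] 0.685008886075215
eyelet (array([ 0.51575415, -0.05632721,  0.1190806 ]), array([-0.65987171,  0.05786536, -0.41312975, -0.25873523]))
0.117 [ 0.51539586 -0.05737798  0.117     ]
0.119 [ 0.51512781 -0.05736907  0.119     ]
0.121 [ 0.51485976 -0.05736017  0.121     ]
corner [ 0.49230535 -0.06227885  0.108     ]
corner [ 0.53518132 -0.05235143  0.108     ]
corner3 (array([ 0.49953021, -0.05728976,  0.07172348]), array([-3.19143967,  0.25593333, -2.02566076, -1.25345325]))
[array([0.4848155 , 0.15749791, 0.125     ])]
bub [0.49443574 0.07982259 0.137     ]
l1 [0.49925343 0.05305862 0.137     ]
l2 [0.49474088 0.07567474 0.137     ]
```

```bash
python3 - <<'E'
from h import *
ims={n:cv2.imread(f"pics/{n}0.png") for n in("scene","top")}
out=[]
def boxpts(x,y,yaw,z0=.083,z1=.103,l=.032,w=.008):
    c,s=np.cos(yaw),np.sin(yaw)
    return [[x+c*a-s*b,y+s*a+c*b,z] for z in(z0,z1) for a,b in((-l,-w),(l,-w),(l,w),(-l,w)) ]
for n,(x,y) in {"scene":(140,222),"top":(360,172)}.items():
    a=cv2.resize(ims[n][y:y+40,x:x+40],(400,400),interpolation=cv2.INTER_NEAREST);b=a.copy()
    q=((proj(n,boxpts(.5595,-.371,.36))-[x,y]+.5)*10).astype(int)
    cv2.polylines(b,[q[:4]],1,(0,255,255));cv2.polylines(b,[q[4:]],1,(255,255,0))
    s=proj(n,[[.5595+.015*np.cos(t),-.371+.015*np.sin(t),.053] for t in np.linspace(0,6.28,20)])
    cv2.polylines(b,[((s-[x,y]+.5)*10).astype(int)],1,(0,0,255))
    out.append(b)
cv2.imwrite("pics/ov.png",np.hstack(out))
E
```

```text
(no output)
```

View pics/ov.png

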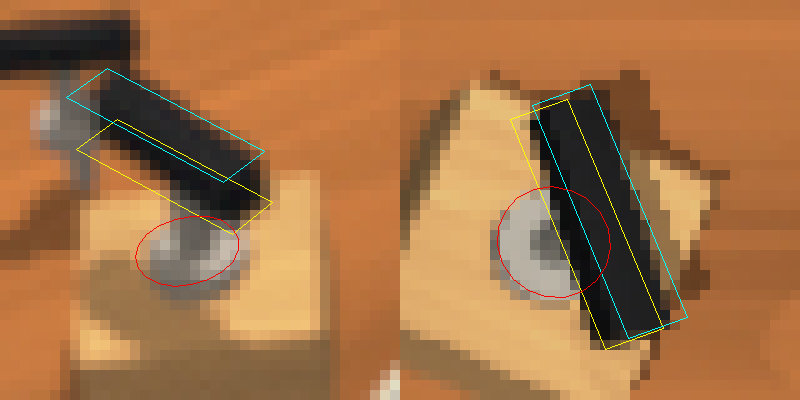

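```bash
python3 - <<'E'
from h import *
S=6
ims={n:cv2.imread(f"pics/{n}0.png") for n in("scene","top")}
def boxpts(x,y,yaw,z,l=.032,w=.008):
    c,s=np.cos(yaw),np.sin(yaw)
    return [[x+c*a-s*b,y+s*a+c*b,zz] for a in(-l,l) for b in(-w,w) for zz in(z-.01,z+.01)]
box={"scene":(146,224,24,24),"top":(368,175,28,36)};G={}
for n,(x,y,w,h) in box.items():
    g=ims[n][y:y+h,x:x+w].max(2).copy()
    if n=="scene": g[:230-y,:154-x]=200
    g=cv2.resize(g,None,fx=S,fy=S,interpolation=cv2.INTER_LINEAR)
    m=(g<75).astype(np.uint8);k,l,st,_=cv2.connectedComponentsWithStats(m)
    i=1+st[1:,4].argmax();G[n]=(l==i).astype(np.uint8);print(n,st[i]/S)
def cost(v,names,z):
    r=0
    for n in names:
        x,y,w,h=box[n]
        q=(proj(n,boxpts(v[0],v[1],v[2],z or v[3]))-[x,y]+.5)*S-.5
        m=np.zeros_like(G[n]);cv2.fillConvexPoly(m,np.round(cv2.convexHull(q.astype(np.float32))*16).astype(int),1,shift=4)
        r+=(m!=G[n]).sum()/G[n].sum()
    return r
for nm,z in ((("top",),.093),(("scene",),.093),(("scene","top"),.093),(("scene","top"),None)):
    best=None
    for yaw in (.1,.3,.5):
      for d in(-.004,.004):
        v=np.array([.558+d,-.37,yaw,.093]);s=minimize(cost,v,args=(nm,z),method="Nelder-Mead",options=dict(initial_simplex=np.vstack([v,v+np.diag([.008,.008,.3,.01])])))
        if best is None or s.fun<best.fun:best=s
    print(nm,z,best.x,best.fun)
E
```

```text
scene [  3.33333333   6.33333333  16.66666667  13.83333333 694.        ]
top [   5.16666667    6.           13.66666667   25.5        1164.83333333]
('top',) 0.093 [ 0.55915871 -0.37080591  0.2333297   0.1018747 ] 0.1665474316783517
('scene',) 0.093 [ 0.55988972 -0.36898061  0.12460179  0.10208486] 0.4125840537944284
('scene', 'top') 0.093 [ 0.56004508 -0.37092     0.20160829  0.10522143] 0.6228551618578886
('scene', 'top') None [ 0.55940086 -0.37007032  0.17834929  0.09627554] 0.626724526217884
```

```bash
python3 - <<'E'
from h import *
S=6
ims={n:cv2.imread(f"pics/{n}0.png") for n in("scene","top")}
def boxpts(x,y,yaw,l,w,zl,zh):
    c,s=np.cos(yaw),np.sin(yaw)
    return [[x+c*a-s*b,y+s*a+c*b,zz] for a in(-l,l) for b in(-w,w) for zz in(zl,zh)]
box={"scene":(146,224,24,24),"top":(368,175,28,36)};G={}
for n,(x,y,w,h) in box.items():
    g=ims[n][y:y+h,x:x+w].max(2).copy()
    if n=="scene": g[:230-y,:154-x]=200
    g=cv2.resize(g,None,fx=S,fy=S,interpolation=cv2.INTER_LINEAR)
    m=(g<75).astype(np.uint8);k,l,st,_=cv2.connectedComponentsWithStats(m)
    i=1+st[1:,4].argmax();G[n]=(l==i).astype(np.uint8)
def cost(v,names):
    r=0
    for n in names:
        x,y,w,h=box[n]
        q=(proj(n,boxpts(*v))-[x,y]+.5)*S-.5
        m=np.zeros_like(G[n]);cv2.fillConvexPoly(m,np.round(cv2.convexHull(q.astype(np.float32))*16).astype(int),1,shift=4)
        r+=(m!=G[n]).sum()/G[n].sum()
    return r
for nm in (("top",),("scene",),("scene","top")):
    best=None
    for yaw in (.1,.25,.4):
      for d in(-.004,.004):
        v=np.array([.558+d,-.37,yaw,.032,.008,.083,.103]);s=minimize(cost,v,args=(nm,),method="Nelder-Mead",options=dict(maxfev=3000,initial_simplex=np.vstack([v,v+np.diag([.008,.008,.3,-.006,-.002,.01,-.006])])))
        if best is None or s.fun<best.fun:best=s
    print(nm,best.x.round(4),best.fun)
    for n in nm:
        c=cv2.minAreaRect(cv2.findContours(G[n],0,1)[0][0]);print(n,np.array(c[0])/S+box[n][:2],np.array(c[1])/S,c[2])
E
```

```text
('top',) [ 0.5595 -0.3716  0.2462  0.031   0.007   0.0833  0.1006] 0.042924595793389614
top [379.6573995  193.86870066] [25.45615387  8.66962115] 74.42745971679688
('scene',) [ 0.5591 -0.3689  0.239   0.0299  0.0065  0.0865  0.0987] 0.069164265129683
scene [157.58927663 236.82561874] [19.25594966  7.22449938] 37.613956451416016
('scene', 'top') [ 0.5599 -0.3706  0.2342  0.0307  0.0079  0.0895  0.0995] 0.19717223401285594
scene [157.58927663 236.82561874] [19.25594966  7.22449938] 37.613956451416016
top [379.6573995  193.86870066] [25.45615387  8.66962115] 74.42745971679688
```

Measured (world): handle at about (0.5595, -0.371) with yaw 0.24. The eyelet is at about (0.515, -0.057, 0.119). The foot head's corners lie at about 0.22 rad, so the socket yaw is about 1.0 (mod π/2). The bubble is at about +15.5 mm, so about 1.0 rad clockwise is needed. First I move above the key.

Call:
{"fn": "step_arm", "kwargs": {
  "commands": [60, 0.1, 0.062, 0, 0, 0, -0.032, 60, 0.2, 0.124, 0, 0, 0, -0.032, 60, 0.3, 0.186, 0, 0, 0, -0.032, 60, 0.4, 0.248, 0, 0, 0, -0.032, 60, 0.5, 0.31, 0, 0, 0, -0.032, 60, 0.584, 0.3625, 0, 0, 0, -0.032, 60, 0.584, 0.3625, 0, 0, 0, -0.032, 60, 0.584, 0.3625, -0.08, 0, 0, -0.032, 60, 0.584, 0.3625, -0.12, 0, 0, -0.032, 60, 0.584, 0.3625, -0.12, 0, 0, -0.032],
  "squeeze": 40
}}

```text
clock: 1.35
position: [0.5587, -0.3707, 0.1568]
ee_rot: [0.993, 0.12, -0.002, -0.001]
ft_force: [0.3, -0.4, 0.1]
grip_width: 0.702
grasp_force: 0.0
```

Call:
{"fn": "step_arm", "kwargs": {
  "commands": [60, 0, 0, -0.07, 0, 0, 0, 60, 0, 0, -0.14, 0, 0, 0, 60, 0, 0, -0.14, 0, 0, 0, 0, 0, 0, -0.14, 0, 0, 0, 0, 0, 0, -0.14, 0, 0, 0, 0, 0, 0, -0.14, 0, 0, 0, 0, 0, 0, -0.14, 0, 0, 0, 0, 0, 0, -0.14, 0, 0, 0, 0, 0, 0, -0.14, 0, 0, 0, 0, 0, 0, -0.14, 0, 0, 0],
  "squeeze": 60
}}

```text
clock: 2.6
position: [0.561, -0.3717, 0.0775]
ee_rot: [0.993, 0.12, 0.001, 0.001]
ft_force: [-0.8, 1.5, 6.8]
grip_width: 0.174
grasp_force: 61.5
```

Call:
{"fn": "step_arm", "kwargs": {
  "commands": [0, 0, 0, 0.1, 0, 0, 0, 0, 0, 0, 0.2, 0, 0, 0, 0, 0, 0, 0.26, 0, 0, 0, 0, 0, 0, 0.26, 0, 0, 0.05, 0, -0.013, 0.09, 0.26, 0, 0, 0.1, 0, -0.026, 0.18, 0.26, 0, 0, 0.15, 0, -0.039, 0.27, 0.26, 0, 0, 0.2, 0, -0.052, 0.36, 0.26, 0, 0, 0.242, 0, -0.052, 0.36, 0.26, 0, 0, 0.242, 0, -0.052, 0.36, 0.26, 0, 0, 0.242]
}}

```text
clock: 3.85
position: [0.5287, -0.156, 0.2318]
ee_rot: [0.877, 0.48, 0.0, 0.001]
ft_force: [-0.1, 0.2, -1.6]
grip_width: 0.174
grasp_force: 60.1
```

```bash
python3 - <<'E'
from h import *
o=get_obs();print(o["position"],o["ee_rot"],o["ft_force"],o["grip_width"],o["grasp_force"],o["joint_pos"])
out=[]
for n in("scene","top"):
    im=camera(n)[:,:,::-1];cv2.imwrite(f"pics/{n}1.png",im)
    c=proj(n,o["position"]-[0,0,.05])[0].astype(int);x,y=c-[25,30]
    print(n,x,y);out.append(cv2.resize(im[y:y+60,x:x+50],(400,480),interpolation=cv2.INTER_NEAREST))
cv2.imwrite("pics/c1.png",np.hstack(out))
E
```

```text
[ 0.52870373 -0.15596295  0.2318413 ] [8.77445353e-01 4.79676267e-01 3.68524963e-05 5.74488098e-04] [-0.08559498  0.18195891 -1.56036821] 0.17369121641207388 60.0849848985672 [ 0.60701463  0.20183423 -0.45948595  1.63918771  0.09276796  1.32129412
 -0.43749524]
scene 188 153
top 274 168
```

View pics/c1.png

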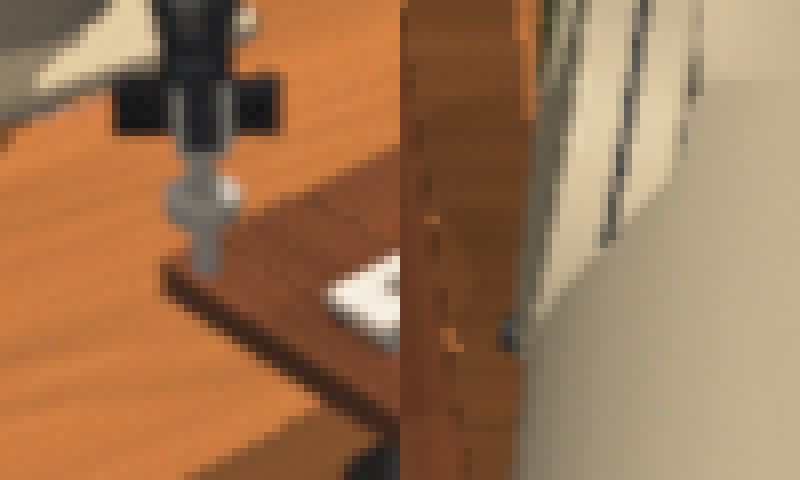

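```bash
python3 - <<'E'
from h import *
p=np.array([.5287,-.156,.2318]);tip=p-[0,0,.0625]
print("tip",proj("scene",tip),"shoulder mid",proj("scene",tip+[0,0,.034]),"stem",proj("scene",tip+[0,0,.055]),"handle",proj("scene",tip+[0,0,.078]))
d=np.array([np.cos(1.0),np.sin(1.0),0])
print("per mm bar",proj("scene",tip+d*.001)-proj("scene",tip), "perp",proj("scene",tip+np.array([-d[1],d[0],0])*.001)-proj("scene",tip))
im=cv2.imread("pics/scene1.png").astype(int)
for v in range(169,190): print(v,im[v,204:225].sum(1)//3)
E
```

```text
tip [[213.57888845 186.74161634]] shoulder mid [[213.0876092  177.65875981]] stem [[212.77478685 171.8856029 ]] handle [[212.42356964 165.4134155 ]]
per mm bar [[ 0.31850542 -0.00488658]] perp [[ 0.0112132  -0.17740982]]
169 [ 45  46  47  47  58  78  94  52  37  36  39  71  97  67  57  57  56  57
  76 110 132]
170 [115 114 114 116 118 117 100  55  34  36  39  71 110 113 121 122 118 116
 117 124 130]
171 [131 131 131 133 133 128 103  65  52  51  56  78 117 128 131 130 129 129
 130 131 132]
172 [130 129 130 129 131 128 116  99  94  94  96 107 121 127 128 128 129 131
 132 133 133]
173 [127 127 129 128 130 131 126 110 101 100 105 118 126 128 131 132 132 132
 133 133 131]
174 [128 129 130 132 129 130 127 114 101  98 103 127 141 133 132 131 131 130
 129 129 130]
175 [130 127 129 127 125 123 118 107  98  97 109 145 173 153 133 130 129 130
 131 133 132]
176 [125 124 124 125 125 121 114 102  96  97 110 155 188 177 147 131 131 132
 132 131 130]
177 [126 125 126 129 126 118 116 111 102  99 106 145 186 176 143 132 132 130
 123 108 109]
178 [130 130 132 130 122 112 116 116 113 113 114 125 142 133
[... 331 characters left out ...]
0 126 120 108 100  97  90  84  79  78  80  77  78
  77  76  78]
183 [129 129 131 130 131 130 125 111 104 100  98  86  76  81  80  79  80  78
  78  76  79]
184 [129 130 131 131 124 113 105  96  97 101  98  88  80  77  77  81  80  79
  78  79  76]
185 [132 131 131 121 102  93  90  89  98 100  98  89  83  82  81  80  80  79
  80  78  77]
186 [129 128 128 117  76  70  81  90  97 100  96  88  83  82  82  84  84  78
  82  79  80]
187 [128 129 130 119  77  51  61  76  90  95  95  86  81  81  81  83  85  80
  79  77  83]
188 [128 131 132 121  79  47  46  53  70  84  91  85  82  83  81  83  83  81
  82  82  77]
189 [129 128 129 117  82  53  44  45  49  63  73  85  86  86  85  82  81  81
  83  83  79]
```

The gripper holds the key upright, with its tip at scene pixel (213,187), within about 1 mm of what I predicted. The top view is blocked by the arm. I moved short of the eyelet, so I continue to just above it.

Call:
{"fn": "step_arm", "kwargs": {
  "commands": [0, -0.007, 0.055, 0, 0, 0, 0, 0, -0.014, 0.11, 0, 0, 0, 0, 0, -0.021, 0.1645, 0, 0, 0, 0, 0, -0.021, 0.1645, 0, 0, 0, 0, 0, -0.021, 0.1645, -0.03, 0, 0, 0, 0, -0.021, 0.1645, -0.055, 0, 0, 0, 0, -0.021, 0.1645, -0.065, 0, 0, 0, 0, -0.021, 0.1645, -0.065, 0, 0, 0, 0, -0.021, 0.1645, -0.065, 0, 0, 0, 0, -0.021, 0.1645, -0.065, 0, 0, 0]
}}

```text
clock: 5.2
position: [0.5164, -0.0567, 0.1928]
ee_rot: [0.877, 0.48, 0.0, 0.0]
ft_force: [0.5, 1.3, -1.1]
grip_width: 0.178
grasp_force: 60.2
```

```bash
python3 - <<'E'
from h import *
o=get_obs();print(o["position"],o["ft_force"])
im=camera("scene")[:,:,::-1];cv2.imwrite("pics/scene2.png",im)
tip=o["position"]-[0,0,.0625];c=proj("scene",tip)[0];print(c,tip)
x,y=c.astype(int)-[25,20]
a=cv2.resize(im[y:y+37,x:x+50],(800,592),interpolation=cv2.INTER_NEAREST);print(x,y)
q=((proj("scene",[[tip[0]+.009*np.cos(t),tip[1]+.009*np.sin(t),.1185] for t in np.linspace(0,6.28,24)])-[x,y]+.5)*16).astype(int)
cv2.polylines(a,[q],1,(0,0,255))
cv2.imwrite("pics/c2.png",a)
E
```

```text
[ 0.51639681 -0.05670246  0.19280853] [ 0.46408632  1.26606644 -1.09563339]
[237.63452405 185.33645361] [ 0.51639681 -0.05670246  0.13030853]
212 165
```

View pics/c2.png

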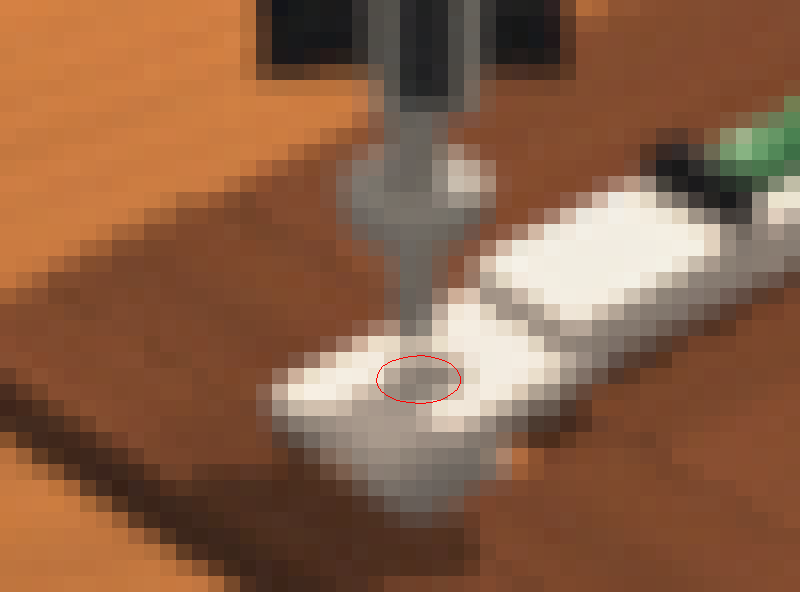

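The shank is at column ~238, just left of the hole (crop 415 against about 425), so I shift about 1.6 mm along the bar and descend. The hole's visible position matches my estimate.

Call:
{"fn": "step_arm", "kwargs": {
  "commands": [0, 0.001, 0.0027, 0, 0, 0, 0, 0, 0.001, 0.0027, -0.01, 0, 0, 0, 0, 0.001, 0.0027, -0.02, 0, 0, 0, 0, 0.001, 0.0027, -0.03, 0, 0, 0, 0, 0.001, 0.0027, -0.035, 0, 0, 0, 0, 0.001, 0.0027, -0.04, 0, 0, 0, 0, 0.001, 0.0027, -0.044, 0, 0, 0, 0, 0.001, 0.0027, -0.044, 0, 0, 0, 0, 0.001, 0.0027, -0.044, 0, 0, 0, 0, 0.001, 0.0027, -0.044, 0, 0, 0]
}}

```text
clock: 6.5
position: [0.5168, -0.055, 0.166]
ee_rot: [0.877, 0.48, 0.0, 0.0]
ft_force: [0.0, 0.6, -1.3]
grip_width: 0.172
grasp_force: 60.1
```

Call:
{"fn": "step_arm", "kwargs": {
  "commands": [0, 0, 0, -0.002, 0, 0, 0, 0, 0, 0, -0.004, 0, 0, 0, 0, 0, 0, -0.006, 0, 0, 0, 0, 0, 0, -0.006, 0, 0, 0, 0, 0, 0, -0.006, 0, 0, 0, 0, 0, 0, -0.006, 0, 0, 0, 0, 0, 0, -0.006, 0, 0, 0, 0, 0, 0, -0.006, 0, 0, 0, 0, 0, 0, -0.006, 0, 0, 0, 0, 0, 0, -0.006, 0, 0, 0]
}}

```text
clock: 7.75
position: [0.5167, -0.055, 0.1623]
ee_rot: [0.877, 0.48, 0.0, 0.0]
ft_force: [1.1, 1.2, -2.6]
grip_width: 0.173
grasp_force: 60.0
```

Call:
{"fn": "step_arm", "kwargs": {
  "commands": [0, 0, 0, -0.002, 0, 0, 0, 0, 0, 0, -0.004, 0, 0, 0, 0, 0, 0, -0.006, 0, 0, 0, 0, 0, 0, -0.008, 0, 0, 0, 0, 0, 0, -0.01, 0, 0, 0, 0, 0, 0, -0.01, 0, 0, 0, 0, 0, 0, -0.01, 0, 0, 0, 0, 0, 0, -0.01, 0, 0, 0, 0, 0, 0, -0.01, 0, 0, 0, 0, 0, 0, -0.01, 0, 0, 0]
}}

```text
clock: 9.0
position: [0.5167, -0.055, 0.1563]
ee_rot: [0.877, 0.48, -0.0, -0.0]
ft_force: [1.4, 2.0, -2.7]
grip_width: 0.174
grasp_force: 60.0
```

Call:
{"fn": "step_arm", "kwargs": {
  "commands": [0, 0, 0, -0.003, 0, 0, 0, 0, 0, 0, -0.005, 0, 0, 0, 0, 0, 0, -0.007, 0, 0, 0, 0, 0, 0, -0.009, 0, 0, 0, 0, 0, 0, -0.01, 0, 0, 0, 0, 0, 0, -0.011, 0, 0, 0, 0, 0, 0, -0.012, 0, 0, 0, 0, 0, 0, -0.012, 0, 0, 0, 0, 0, 0, -0.012, 0, 0, 0, 0, 0, 0, -0.012, 0, 0, 0]
}}

```text
clock: 10.25
position: [0.5168, -0.0549, 0.1496]
ee_rot: [0.877, 0.48, 0.0, 0.0]
ft_force: [-2.0, 2.4, 6.4]
grip_width: 0.175
grasp_force: 61.4
```

Call:
{"fn": "step_arm", "kwargs": {
  "commands": [0, 0, 0, -0.001, 0, 0, 0, 0, 0, 0, -0.002, 0, 0, 0, 0, 0, 0, -0.003, 0, 0, 0, 0, 0, 0, -0.003, 0, 0, 0, 0, 0, 0, -0.003, 0, 0, 0, 0, 0, 0, -0.003, 0, 0, 0, 0, 0, 0, -0.003, 0, 0, 0, 0, 0, 0, -0.003, 0, 0, 0, 0, 0, 0, -0.003, 0, 0, 0, 0, 0, 0, -0.003, 0, 0, 0]
}}

```text
clock: 11.5
position: [0.5169, -0.0549, 0.1484]
ee_rot: [0.877, 0.48, 0.0, 0.0]
ft_force: [-4.7, 2.8, 11.9]
grip_width: 0.176
grasp_force: 62.3
```

```bash
python3 - <<'E'
from h import *
a=camera("scene")[:,:,::-1];cv2.imwrite("pics/scene3.png",a);t=camera("top")[:,:,::-1];cv2.imwrite("pics/top3.png",t)
f=lambda im,x,y:cv2.resize(im[y:y+40,x:x+50],(400,320),interpolation=cv2.INTER_NEAREST)
cv2.imwrite("pics/c3.png",np.vstack([np.hstack([f(a,212,165),f(a,242,150)]),np.hstack([f(t,235,185),f(t,180,195)])])[:600])
E
```

```text
(no output)
```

View pics/c3.png

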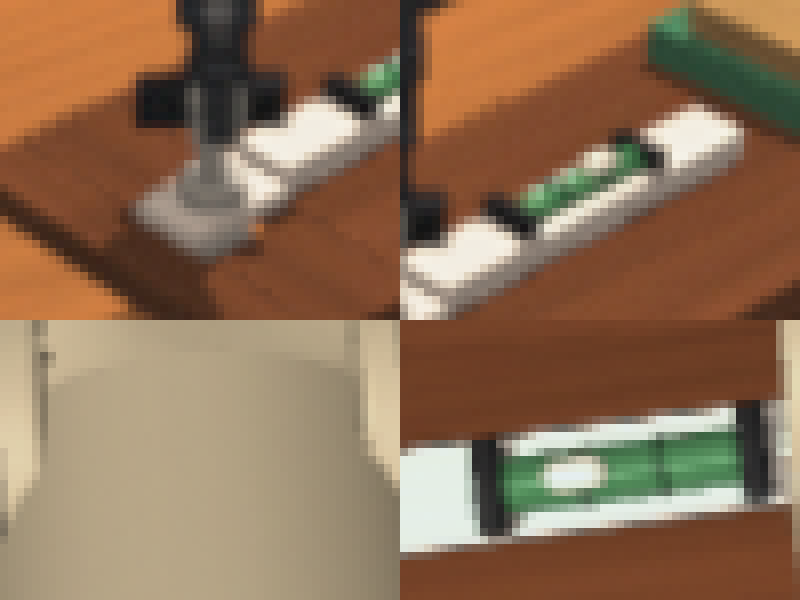

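The key is seated with its shoulder on the tongue (scene ~ (237,189)). The bubble in the top view is at about (201,214), roughly +14.7 mm, so about 0.92 rad clockwise plus play. I turn in steps, following the riser upwards.

Call:
{"fn": "step_arm", "kwargs": {
  "commands": [0, 0, 0, 0, 0, 0, -0.03, 0, 0, 0, 0.0003, 0, 0, -0.06, 0, 0, 0, 0.0008, 0, 0, -0.09, 0, 0, 0, 0.001, 0, 0, -0.12, 0, 0, 0, 0.0014, 0, 0, -0.15, 0, 0, 0, 0.0014, 0, 0, -0.15, 0, 0, 0, 0.0014, 0, 0, -0.15, 0, 0, 0, 0.0014, 0, 0, -0.15, 0, 0, 0, 0.0014, 0, 0, -0.15, 0, 0, 0, 0.0014, 0, 0, -0.15]
}}

```text
clock: 12.85
position: [0.5172, -0.0549, 0.1492]
ee_rot: [0.965, 0.262, 0.001, 0.0]
ft_force: [-2.0, 2.7, 9.8]
grip_width: 0.174
grasp_force: 61.8
```

```bash
cat > bub.py <<'E'
from h import *
def bubble(tag):
    im=camera("top")[:,:,::-1];cv2.imwrite(f"pics/top_{tag}.png",im)
    x,y,S=180,195,4
    c=im[y:y+40,x:x+50].astype(np.uint8)
    g=cv2.resize(c,None,fx=S,fy=S,interpolation=cv2.INTER_CUBIC);h=cv2.cvtColor(g,cv2.COLOR_BGR2HSV)
    gr=((h[...,0]>40)&(h[...,0]<85)&(h[...,1]>70)).astype(np.uint8)
    q=cv2.convexHull(cv2.findNonZero(gr));hull=np.zeros_like(gr);cv2.fillConvexPoly(hull,q,1)
    hull=cv2.erode(hull,np.ones((5,5)))
    w=((g.min(2)>140)&(hull>0)).astype(np.uint8)
    k,l,st,ce=cv2.connectedComponentsWithStats(w);i=1+st[1:,4].argmax()
    b=(ce[i]+.5)/S-.5+[x,y]
    X=at_z("top",b,.137)
    r=cv2.minAreaRect(q);vc=(np.array(r[0])+.5)/S-.5+[x,y];V=at_z("top",vc,.137)
    e=np.array([.5152,-.0574]);print("bubble px",b,"vialc px",vc,"offset mm",(np.linalg.norm(X[:2]-e)-np.linalg.norm(V[:2]-e))*1e3,"from eyelet-124:",np.linalg.norm(X[:2]-e)*1e3-124,"area",st[i,4]/S/S)
    # line profile of vial darkness
    o=get_obs();print(o["position"],o["ft_force"],o["torque"],o["clock"])
E
python3 -c "
from bub import *
bubble('a')"
```

```text
bubble px [203.11549217 213.6143736 ] vialc px [206.89452553 213.43483734] offset mm 9.205079409200193 from eyelet-124: 9.607107375368372 area 27.9375
[ 0.51723666 -0.05488242  0.14915463] [-1.86472234  3.18766436  8.47624046] [ 0.72342161  0.59805146 -0.00781729] 12.9
```

Call:
{"fn": "step_arm", "kwargs": {
  "commands": [0, 0, 0, 0, 0, 0, -0.03, 0, 0, 0, 0.0003, 0, 0, -0.06, 0, 0, 0, 0.0008, 0, 0, -0.09, 0, 0, 0, 0.001, 0, 0, -0.12, 0, 0, 0, 0.0014, 0, 0, -0.15, 0, 0, 0, 0.0015, 0, 0, -0.165, 0, 0, 0, 0.0015, 0, 0, -0.165, 0, 0, 0, 0.0015, 0, 0, -0.165, 0, 0, 0, 0.0015, 0, 0, -0.165, 0, 0, 0, 0.0015, 0, 0, -0.165]
}}

```text
clock: 14.15
position: [0.5173, -0.0556, 0.1503]
ee_rot: [1.0, 0.006, 0.001, 0.001]
ft_force: [-2.1, 1.1, 9.9]
grip_width: 0.171
grasp_force: 61.8
```

```bash
python3 -c "
from bub import *
bubble('b')"
```

```text
bubble px [206.29017857 213.20033482] vialc px [206.77764511 213.42030525] offset mm 1.1147571827880287 from eyelet-124: 1.7952759234130582 area 28.0
[ 0.51729862 -0.05559896  0.15024202] [-2.42414452  0.72935198 10.06220886] [0.14729254 0.71338859 0.02235747] 14.2
```

Call:
{"fn": "step_arm", "kwargs": {
  "commands": [0, 0, 0, 0, 0, 0, -0.01, 0, 0, 0, 0, 0, 0, -0.02, 0, 0, 0, -0.0005, 0, 0, -0.026, 0, 0, 0, -0.001, 0, 0, -0.026, 0, 0, 0, -0.001, 0, 0, -0.026, 0, 0, 0, -0.001, 0, 0, -0.026, 0, 0, 0, -0.001, 0, 0, -0.026, 0, 0, 0, -0.001, 0, 0, -0.026, 0, 0, 0, -0.001, 0, 0, -0.026, 0, 0, 0, -0.001, 0, 0, -0.026]
}}

```text
clock: 15.45
position: [0.5174, -0.0557, 0.1503]
ee_rot: [0.999, -0.035, 0.001, 0.001]
ft_force: [-4.1, 0.5, 16.9]
grip_width: 0.172
grasp_force: 62.8
```

```bash
python3 - <<'E'
from bub import *
bubble('c')
t=cv2.imread("pics/top_c.png");s=camera("scene")[:,:,::-1]
a=cv2.resize(t[200:230,185:230],(450,300),interpolation=cv2.INTER_NEAREST);b=cv2.resize(s[165:205,212:252],(300,300),interpolation=cv2.INTER_NEAREST)
cv2.imwrite("pics/c4.png",np.hstack([a,b]))
E
```

```text
bubble px [206.6880531  213.12776549] vialc px [206.74558258 213.42448807] offset mm 0.05047245948196222 from eyelet-124: 0.8098998630643592 area 28.25
[ 0.51744681 -0.05569528  0.15034926] [-5.9343953   0.65963672 17.13361595] [0.09979215 1.32061594 0.08526129] 15.5
```

View pics/c4.png

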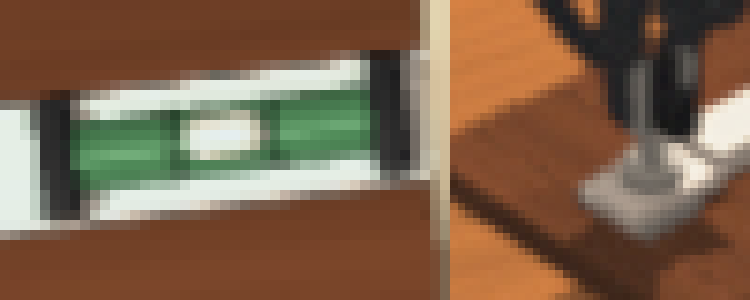

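The bubble (crop 223) sits midway between the lines (176 and 270). The key presses at about 19 N on a rigid stop and the grip is 62 N.

```bash
python3 -c "
from workcell import *
print(hand_in())"
```

```text
the job is handed in; nothing more can be done
None
```

I handed the job in at 15.5 s: the key is gripped and pressing the level flat, and the bubble is centred to about 1 mm. The arm never went near the mug, paperweight or frame, though I did not re-check their positions, and the hand-in gave no verdict.

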